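# Slide the housings that match the sample to the end of the inspection tray

### The arm

A 6-joint arm with a two-finger parallel gripper is mounted at the origin on the work surface. World frame = base frame: x ahead of the robot, y to its left, z up, the work surface at z = 0. Lengths are in m, angles in degrees, forces in N, time in s.
With the tool pointing down it reaches from about 0.35 to 0.875 m from the base axis. Payload 4.2 kg.
Tool frame: the origin (TCP) lies at the very end of the fingers, on their centre line; the grasp point (between the pads) lies 19 mm behind it; z points along the fingers, y is the line along which they close (so a half turn about z gives the same grasp; the last joint's range is limited). The gripper opens to 87 mm and grips with 3 to 60 N. Pads are 19 mm wide; open, the fingers measure 117 mm over their backs; the gripper's body (75 mm by 190 mm) begins 51 mm behind the grasp point.
Start: joints at [92.166, 22.042, 0.453, 0, -68.411, -14.817], TCP at [0.137, 0.61, 0.223] pointing down, gripper open.
Joint ranges: [-179.83, 179.83], [-69.29, 118.12], [-61.27, 80.66], [-181.25, 117.63], [-171.15, -9.14], [-177.46, 177.46]. Speed limits (degrees/s): [159.86, 159.86, 180, 180, 180, 180].

### API

Orientations are given as a 3x3 rotation matrix whose columns are the frame's x, y, z axes.
In Python, from station import r gives the robot as it stands.
- The arm moves only by the tool jog_arm, never from a script. Its argument "plan" is text: rows parted by semicolons, each of 7 numbers parted by spaces: the shift along the tool's x, y, z normalised to -1 to 1, where 1 is 0.025 m, then the turn, a rotation vector about the tool's x, y, z normalised to -1 to 1, where 1 is 8 degrees, then the closure, from -1 (fully open) to 1 (shut). A call has exactly 10 rows; each row shifts and turns the commanded pose from where the row before left it, along the tool's axes as they then stand; what a row does not reach is not made up. A row lasts 1/10 s, in which the tool goes at most 50 mm and 8.59 degrees, less where a joint would pass 70% of its speed; a pose out of reach is approached as far as the arm can. A call with a number of a shift or a turn outside -1 to 1 is refused whole. A call with a gripper value outside its range is refused whole. The fingers move at their own pace and stop on an object; the grip force is fixed at half the most. Time passes only in rows, so rows that do not move let the fingers close, or fill a call up. It gives the time, the measured TCP pose, the force, the opening and the grip force at its end, in the units of the state.
- r.sense(): the state, without advancing time (a new reading comes with each control period).
- r.capture(name): name is "scene" or "side" or "wrist"; returns (picture, depth): 420x560x3 uint8, red, green, blue; 420x560 float32, m along the optical axis (not along the pixel's ray), 0 where there is no reading.
- r.get_calibration(name): a dict with "mtx" (3x3 intrinsics, pixels), "extrinsics" (4x4, takes a point from camera to world coordinates). Camera axes: x right, y up, looking along -z (the intrinsics and any distortion apply to the point x, -y, -z); pixel columns grow to the right and rows downward; lengths in m; the calibration is good to about 2 mm. A picture is of the moment at which its call begins: read the wrist's pose just before it. get_calibration takes no time and is no camera call; for the wrist camera it gives the pose at the moment of the call.
- r.finish_job(): hands the job in; it is judged then, once.
The state is a dict: "time_s": time; "joints": joint angles; "joint_velocities": joint speeds; "effort": joint torques, N m; "tcp_pos": TCP position; "ee_rot": TCP orientation; "wrist_force": force on the tool from outside, world axes, zero at the start; "moment": the same for the moment, N m; "gripper_width": opening from 0.0 (shut) to 1.0 (fully open); "gripper_force": force on a finger pad.
Only numpy, scipy, OpenCV 4.12 (cv2) and the standard library are available. Lean on these libraries where they do the work, as an engineer would, in place of code of your own. Each camera call takes 0.05 s, during which the arm holds its last target. There are 200 camera calls.

### The job

One sample connector housing lies on the round white plate. Find the two black housings in the steel tray that have the same length as it, and slide both, flat along the tray's floor without lifting them, straight ahead until their ends rest against the tray's far wall. Leave the other housings, the magnifier and the brass weight in the tray where they are.

Things in the scene. Friction and masses are not known exactly. Their poses are not given: they have to be found in the camera images.
- tray: fixed shallow open stainless-steel tray on the bench; inside 270 (x) x 440 (y) mm, floor 3 mm thick (its top is at z = 3 mm), walls 3 mm thick and 16 mm high measured from the bench, with a thin rim turned out. Origin: centre of its underside. +x points to its far long wall (away from the robot), +y to the robot's left
- far_wall (a point): middle of the inner face of the tray's far long wall, at floor level; axes as the tray's; everything inside the tray has x below 0 here
- plate: fixed round plate with a white top, 132 mm across and 12 mm high, alone on the bench left of the tray; exactly one sample housing lies on its centre. Origin: centre of its underside
- carrier: fixed red plastic carrier 150 x 110 mm right of the tray; it keeps the two sample housings that are not in use, and these say nothing about the job
- sample_short: fixed sample housing of 60 mm length, 22 mm wide, 14 mm high, black, looks just like the loose ones; it lies along x either on the white round plate (then it is the size wanted) or in the red carrier. Origin: centre of its underside
- sample_medium: fixed sample housing of 80 mm length, 22 mm wide, 14 mm high, black, looks just like the loose ones; it lies along x either on the white round plate (then it is the size wanted) or in the red carrier. Origin: centre of its underside
- sample_long: fixed sample housing of 100 mm length, 22 mm wide, 14 mm high, black, looks just like the loose ones; it lies along x either on the white round plate (then it is the size wanted) or in the red carrier. Origin: centre of its underside
- short_a: loose black connector housing lying in the tray: a plain bar 60 mm long (its x), 22 mm wide, 14 mm high, 30 g, with a row of small brass contacts along the top. There are two each of 60, 80 and 100 mm, in mixed order side by side, all lying roughly along the tray's x. Origin: centre of its underside
- short_a_nose (a point): middle of the short_a housing's end face nearer the far wall, 30 mm from its centre, 7 mm above its underside
- short_b: loose black connector housing lying in the tray: a plain bar 60 mm long (its x), 22 mm wide, 14 mm high, 30 g, with a row of small brass contacts along the top. There are two each of 60, 80 and 100 mm, in mixed order side by side, all lying roughly along the tray's x. Origin: centre of its underside
- short_b_nose (a point): middle of the short_b housing's end face nearer the far wall, 30 mm from its centre, 7 mm above its underside
- medium_a: loose black connector housing lying in the tray: a plain bar 80 mm long (its x), 22 mm wide, 14 mm high, 40 g, with a row of small brass contacts along the top. There are two each of 60, 80 and 100 mm, in mixed order side by side, all lying roughly along the tray's x. Origin: centre of its underside
- medium_a_nose (a point): middle of the medium_a housing's end face nearer the far wall, 40 mm from its centre, 7 mm above its underside
- medium_b: loose black connector housing lying in the tray: a plain bar 80 mm long (its x), 22 mm wide, 14 mm high, 40 g, with a row of small brass contacts along the top. There are two each of 60, 80 and 100 mm, in mixed order side by side, all lying roughly along the tray's x. Origin: centre of its underside
- medium_b_nose (a point): middle of the medium_b housing's end face nearer the far wall, 40 mm from its centre, 7 mm above its underside
- long_a: loose black connector housing lying in the tray: a plain bar 100 mm long (its x), 22 mm wide, 14 mm high, 50 g, with a row of small brass contacts along the top. There are two each of 60, 80 and 100 mm, in mixed order side by side, all lying roughly along the tray's x. Origin: centre of its underside
- long_a_nose (a point): middle of the long_a housing's end face nearer the far wall, 50 mm from its centre, 7 mm above its underside
- long_b: loose black connector housing lying in the tray: a plain bar 100 mm long (its x), 22 mm wide, 14 mm high, 50 g, with a row of small brass contacts along the top. There are two each of 60, 80 and 100 mm, in mixed order side by side, all lying roughly along the tray's x. Origin: centre of its underside
- long_b_nose (a point): middle of the long_b housing's end face nearer the far wall, 50 mm from its centre, 7 mm above its underside
- loupe: loose black magnifier, a 30 mm round, 26 mm high, standing in the tray among the housings. Origin: centre of its underside
- weight: loose brass weight, 28 mm round, 24 mm high with its stud, standing in the tray among the housings. Origin: centre of its underside
Mind the look-alikes: they are no part of the job. What is shaped like the medium_a but pink is not meant. Leave any turquoise look-alike of the medium_b alone.

How it is judged:
By the outcome, as a careful person would: the job done as asked, in the order asked, and still so for the second after the job is handed in, with the robot touching nothing.
It also fails if it takes over 40 s, if anything falls off the work surface, if the arm or the gripper's body presses on something with over 40 N, if the wrist force passes 120 N, or if a joint passes its speed limit or range.

## Working session

There is one attempt and no reset: what is moved stays moved. The work goes in short steps, Python scripts to look and compute and a tool call to move; the robot and the scene stay as the last step left them, time stands still between calls to the robot, and variables do not carry over. Pictures are saved under pics/ and viewed, at most 10 in all, crops included, and the job is handed in when it is done.

Besides the shell and the picture viewer there is one more tool, called after "Request:" as a command line: name --argument value ..., lists and objects as JSON in quotes. jog_arm: Moves the arm, as the interface text tells. Scaled input: -1 to 1 covers 0.025 m each way for a shift and 8 degrees each way for a turn. Its arguments: {"type":"object","properties":{"plan":{"type":"string"}},"required":["plan"]}

```bash
mkdir -p pics
cat > h.py <<'E'
import numpy as np,cv2
from station import r
def world(name,d,c=None):
    c=c or r.get_calibration(name);K=c["mtx"];T=np.array(c["extrinsics"])
    v,u=np.mgrid[:d.shape[0],:d.shape[1]]
    p=np.stack([(u-K[0][2])/K[0][0]*d,-(v-K[1][2])/K[1][1]*d,-d,np.ones_like(d)],-1)
    return (p@T.T)[...,:3]
E
python3 - <<'E'
from h import *
for n in("scene","side"):
    c=r.get_calibration(n); p,d=r.capture(n); np.savez(f"{n}.npz",p=p,d=d,w=world(n,d,c))
    cv2.imwrite(f"pics/{n}.png",p[...,::-1]); print(n,c)
s=r.sense(); print(s["tcp_pos"],s["ee_rot"],s["time_s"],s["wrist_force"])
E
```

```text
scene {'mtx': array([[406.06061542,   0.        , 277.48360729],
       [  0.        , 406.06061542, 211.25015337],
       [  0.        ,   0.        ,   1.        ]]), 'extrinsics': array([[ 0.79369102, -0.47709911,  0.37740032,  0.97291532],
       [ 0.60822344,  0.61126642, -0.50637694, -0.54846987],
       [ 0.01089985,  0.63145055,  0.77533953,  0.89671246],
       [ 0.        ,  0.        ,  0.        ,  1.        ]])}
side {'mtx': array([[443.35286817,   0.        , 280.52816405],
       [  0.        , 443.35286817, 210.2007557 ],
       [  0.        ,   0.        ,   1.        ]]), 'extrinsics': array([[ 0.86043531,  0.32862623, -0.38943018, -0.0141324 ],
       [-0.5093464 ,  0.57679096, -0.63865361, -0.98406146],
       [ 0.01474148,  0.74787498,  0.6636759 ,  1.04934847],
       [ 0.        ,  0.        ,  0.        ,  1.        ]])}
[0.13674734 0.60932369 0.2215733 ] [[ 9.75689291e-01 -2.19158157e-01 -3.32369709e-04]
 [-2.19158391e-01 -9.75687475e-01 -1.88450024e-03]
 [ 8.87146378e-05  1.91152832e-03 -9.99998169e-01]] 0.1 [ 0.76271056 -0.12313863 -0.71665535]
```

View pics/scene.png

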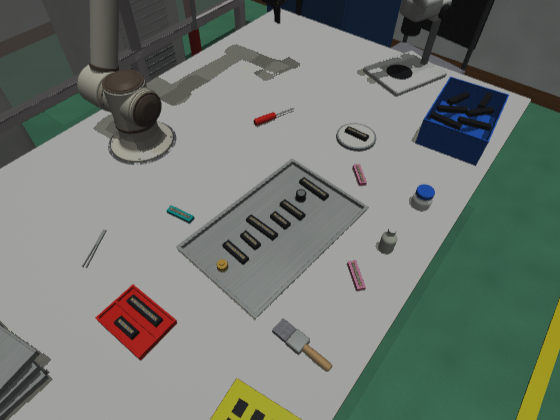

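View pics/side.png

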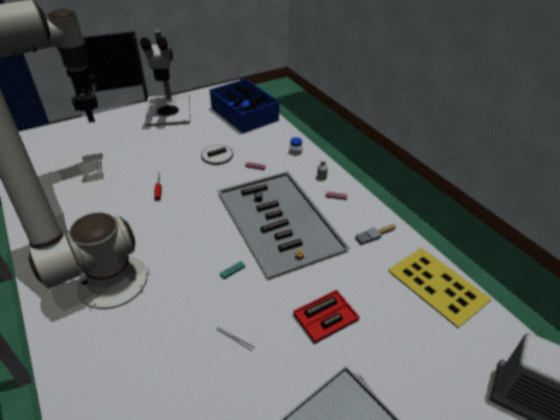

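The scene view shows the plate with its sample at (357,134), and the red carrier at (137,318) holding two samples. Six black housings lie in the tray from (313,187) to (235,251), with the loupe at (300,195) and the brass weight at (222,265). Next I measure the lengths.

```bash
cat > seg.py <<'E'
from h import *
def seg(w,p,ref=None):
    hsv=cv2.cvtColor(p,cv2.COLOR_RGB2HSV); z=w[...,2]
    m=((z>.009)&(z<.045)&(w[...,0]>.2)&(w[...,0]<.9)&(abs(w[...,1])<.6)&(p.max(-1)<85)).astype(np.uint8)
    m=cv2.morphologyEx(m,cv2.MORPH_CLOSE,np.ones((3,3)))
    n,l,st,ce=cv2.connectedComponentsWithStats(m)
    for i in range(1,n):
        if st[i,4]<40: continue
        P=w[l==i]; zt=np.percentile(P[:,2],90); T=P[P[:,2]>zt-.004]
        (c,s,a)=cv2.minAreaRect((T[:,:2]*1000).astype(np.float32))
        b=cv2.boxPoints((c,s,a)); e=max([b[1]-b[0],b[2]-b[1]],key=np.linalg.norm)
        ang=np.degrees(np.arctan2(e[1],e[0])); ang=(ang+90)%180-90
        print(ce[i].round(),st[i,4],"c",np.round(c,1),"size",np.round(sorted(s),1),"ang",round(ang,1),"z",round(zt*1000,1))
E
python3 - <<'E'
from seg import *
for n in("scene","side"):
    f=np.load(n+".npz"); print(n); seg(f["w"],f["p"])
f=np.load("scene.npz")
for u,v in((180,246),(293,163),(366,208),(257,309),(300,230),(280,270)): print(u,v,f["w"][v,u].round(4))
cv2.imwrite("pics/crop.png",cv2.resize(f["p"][110:350,90:390,::-1],(750,600),interpolation=cv2.INTER_CUBIC))
E
```

```text
scene
[356. 133.] 164 c [774.  -31.7] size [  77.5 1104.7] ang -64.9 z 26.9
[445. 147.] 589 c [932.8  23.8] size [ 180.  1133.1] ang -77.0 z 42.3
[325. 183.] 139 c [588.7 204. ] size [ 35.7 270.9] ang 1.8 z 16.0
[230. 209.] 183 c [ 606.8 -262.2] size [259.7 892.4] ang -54.3 z 15.2
[314. 188.] 230 c [ 780.3 -164.3] size [ 86.9 855.2] ang -57.6 z 18.0
[300. 195.] 73 c [561.1 112.9] size [25.9 29.5] ang -55.2 z 29.4
[418. 205.] 83 c [ 919.8 -121.2] size [ 45.8 859.8] ang -79.9 z 25.5
[292. 209.] 207 c [570.1  60. ] size [23.9 78.6] ang -5.7 z 18.0
[280. 219.] 162 c [565.1   8.1] size [24.2 60. ] ang -8.1 z 18.1
[262. 227.] 276 c [ 756.9 -266.3] size [ 79.1 706.3] ang -46.2 z 18.0
[250. 240.] 179 c [542.9 -93.1] size [22.6 60.3] ang -7.7 z 17.9
[385. 247.] 128 c [842.2  97.4] size [11.9 35.4] ang 9.5 z 42.3
[235. 251.] 246 c [ 750.2 -323.5] size [ 59.9 630.3] ang -39.9 z 17.8
[144. 310.] 375 c [ 705.8 -458.1] size [ 41.8 562.4] ang -14.4 z 26.7
[126. 327.] 242 c [ 482.  -452.7] size [22.1 60.7] ang -0.4 z 26.4
[158. 339.] 92 c [ 556.8 -425. ] size [  2.9 104.8] ang 89.8 z 18.0
[298. 350.
[... 902 characters left out ...]
ze [25.2 57.3] ang -2.3 z 18.3
[367. 239.] 84 c [ 375.  -595.1] size [  75.3 1097.8] ang 41.1 z 18.0
[290. 245.] 155 c [ 532.9 -147.7] size [25.9 78.2] ang -6.5 z 18.2
[430. 289.] 40 c [ 799.5 -506.2] size [21.1 24.7] ang -61.9 z 11.1
[320. 307.] 300 c [ 230.6 -665.6] size [ 80.5 799.2] ang 46.7 z 27.3
[331. 321.] 190 c [ 478.8 -454.1] size [23.  59.2] ang -1.4 z 27.0
[341. 327.] 54 c [ 492.5 -482.2] size [  3.5 108.3] ang -0.8 z 17.0
[313. 336.] 43 c [ 407.9 -462.5] size [22.6 58.3] ang -63.1 z 17.5
180 246 [ 0.4149 -0.2224  0.016 ]
293 163 [0.4619 0.2137 0.011 ]
366 208 [0.7338 0.191  0.0148]
257 309 [ 0.6812 -0.2317  0.0021]
300 230 [0.6259 0.022  0.0008]
280 270 [ 0.6594 -0.1128  0.0014]
```

View pics/crop.png

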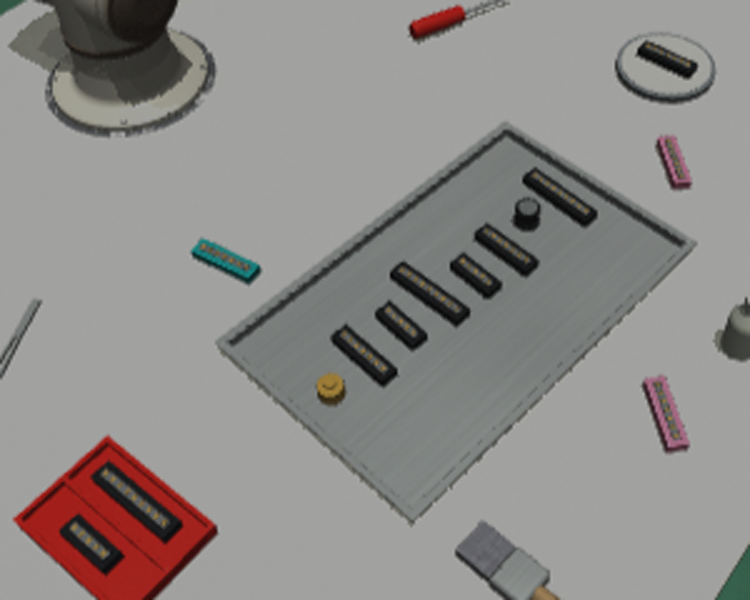

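The carrier holds the long (about 100 mm) and short (about 60 mm) samples, so the plate should hold the medium one. In the tray, the 80 mm candidates are (292,209) and (235,251). The housings at (280,219) and (250,240) are 60 mm, and those at (314,188) and (262,227) look about 100 mm. I'll check this with outlier rejection and fit the tray.

Run:
```python
from h import *
def rect(T):
    T=T[np.all(abs(T-np.median(T,0))<.075,1)]
    c,s,a=cv2.minAreaRect((T[:,:2]*1000).astype(np.float32)); b=cv2.boxPoints((c,s,a))
    e=max([b[1]-b[0],b[2]-b[1]],key=np.linalg.norm); return np.round(c,1),np.round(sorted(s),1),round((np.degrees(np.arctan2(e[1],e[0]))+90)%180-90,1)
for n in("scene","side"):
    f=np.load(n+".npz"); p,w=f["p"],f["w"]; z=w[...,2]
    for nm,x,y in(("plate",.556,.331),("h1",.60,.16),("h2",.57,.06),("h3",.565,.008),("h4",.555,-.045),("h5",.542,-.093),("h6",.533,-.148)):
        t0=.023 if nm=="plate" else .0135
        m=(abs(w[...,0]-x)<.07)&(abs(w[...,1]-y)<(.05 if nm in("plate","h1") else .022))&(z>t0)&(z<t0+.009)
        if nm=="plate": m|=False
        T=w[m]
        if len(T)>10: print(n,nm,len(T),*rect(T))
    # tray: fit rim
    m=(z>.011)&(z<.02)&(p.min(-1)>60)&(w[...,0]>.36)&(w[...,0]<.8)&(abs(w[...,1])<.26)
    T=w[m]; hull=cv2.minAreaRect((T[:,:2]*1000).astype(np.float32)); print("rim",len(T),hull)
    m=(z>.012)&(z<.02)&(w[...,0]>.66)&(w[...,0]<.78)&(abs(w[...,1])<.2)
    T=w[m]; k=np.polyfit(T[:,1],T[:,0],1); res=T[:,0]-np.polyval(k,T[:,1]); print("far",len(T),k,res.std(),np.percentile(res,[2,98]))
    m=(z>.012)&(z<.02)&(w[...,0]>.38)&(w[...,0]<.49)&(abs(w[...,1])<.2)
    T=w[m]; k=np.polyfit(T[:,1],T[:,0],1); res=T[:,0]-np.polyval(k,T[:,1]); print("near",len(T),k,res.std(),np.percentile(res,[2,98]))
```

```text
scene h1 247 [588.2 189.9] [101.6 126.9] 40.4
scene h2 170 [570.1  60.1] [24.1 78.6] -6.0
scene h3 134 [565.1   8.1] [24.2 60. ] -8.1
scene h4 227 [541.  -41.4] [ 23.8 101. ] -3.3
scene h5 153 [542.9 -93.1] [22.6 60.3] -7.7
scene h6 211 [ 536.9 -145.9] [22.6 80.5] -5.4
rim 2420 ((595.8680419921875, -17.873550415039062), (461.0104675292969, 447.614501953125), 85.02581024169922)
far 582 [0.05381    0.71106941] 0.011037162549339055 [-0.0440495   0.01299974]
near 439 [0.09280007 0.43302865] 0.0036666735719483715 [-0.00657152  0.0062926 ]
side h1 111 [590.5 176.5] [ 63.6 121.4] -5.2
side h2 82 [566.5  58.8] [25.  79.2] -6.1
side h3 66 [562.1   7.7] [24.7 59.9] -7.5
side h4 120 [537.4 -43.5] [25.  99.8] -2.6
side h5 79 [539.6 -95. ] [24.8 58.5] -9.9
side h6 116 [ 534.1 -147.6] [25.9 80.7] -6.7
rim 1098 ((598.1638793945312, -18.864166259765625), (463.97625732421875, 446.427490234375), 84.51338195800781)
far 245 [0.04568586 0.70703119] 0.011741150646321037 [-0.04328708  0.01481465]
near 252 [0.08742262 0.43145272] 0.011434084355084159 [-0.00727298  0.05958447]
```

Run:
```python
from h import *
f=np.load("scene.npz"); p,w=f["p"],f["w"]
for (u0,u1,v0,v1,nm) in((340,374,124,143,"plate"),(125,165,290,330,"carrierL"),(300,330,176,200,"h1")):
    q=w[v0:v1,u0:u1].reshape(-1,3); c=p[v0:v1,u0:u1].reshape(-1,3)
    lo=.0225 if nm!="h1" else .013
    if nm=="plate": q0=q
    m=(q[:,2]>lo)&(q[:,2]<lo+.009)&((c[:,0].astype(int)-c[:,1])<40); q=q[m]
    md=np.median(q,0); q=q[np.all(abs(q-md)<.07,1)]; print(nm,md,cv2.minAreaRect((q[:,:2]*1000).astype(np.float32)))
m=(w[...,2]>.012)&(w[...,2]<.02)&(w[...,0]>.66)&(w[...,0]<.76)&(abs(w[...,1])<.18);T=w[m]
k=[.092,.71]
for _ in range(6):
    e=T[:,0]-np.polyval(k,T[:,1]); k=np.polyfit(T[abs(e)<.012,1],T[abs(e)<.012,0],1)
e=T[:,0]-np.polyval(k,T[:,1]);print("far rim",k,np.percentile(e[abs(e)<.012],[3,97]))
```

```text
plate [0.55244888 0.4480485  0.0249418 ] ((549.358642578125, 447.20361328125), (26.721155166625977, 79.51881408691406), 87.90584564208984)
carrierL [ 0.48520177 -0.40238152  0.02497165] ((482.4058837890625, -423.3570556640625), (67.28319549560547, 100.45249938964844), 89.85796356201172)
h1 [0.57450726 0.16518423 0.01574277] ((574.5355834960938, 166.90664672851562), (86.36167907714844, 96.41305541992188), 35.27315902709961)
far rim [0.09414285 0.71419066] [-0.0052414   0.00504893]
```

Request:
jog_arm --plan "0 0 0 0 0 0 1;0 0 0 0 0 0 1;0 0 0 0 0 0 1;0 0 0 0 0 0 1;0 0 0 0 0 -0.8 1;1 1 0 0 0 0 1;1 1 0 0 0 0 1;1 1 0 0 0 0 1;1 1 0 0 0 0 1;1 1 0 0 0 0 1"

```text
time_s: 1.1
tcp_pos: [0.2482, 0.4708, 0.2228]
ee_rot: [[0.994, -0.109, 0.0], [-0.109, -0.994, 0.0], [0.0, -0.0, -1.0]]
wrist_force: [0.1, 0.4, -0.1]
gripper_width: 0.174
gripper_force: 0.0
```

The plate sample measures 79.5 mm, so it is the medium size. The targets are (292,209) and (235,251). Moving to behind the first one.

Request:
jog_arm --plan "0.75 0.94 0 0 0 -0.1 1;0.75 0.94 0 0 0 0 1;0.75 0.94 0 0 0 0 1;0.75 0.94 0 0 0 0 1;0.75 0.94 0 0 0 0 1;0.75 0.94 0 0 0 0 1;0.75 0.94 0 0 0 0 1;0.75 0.94 0 0 0 0 1;0.75 0.94 0 0 0 0 1;0.75 0.94 0 0 0 0 1"

```text
time_s: 2.1
tcp_pos: [0.412, 0.2189, 0.2229]
ee_rot: [[0.995, -0.095, 0.001], [-0.095, -0.995, 0.001], [0.001, -0.001, -1.0]]
wrist_force: [-0.0, 0.7, -0.2]
gripper_width: -0.001
gripper_force: 0.0
```

Request:
jog_arm --plan "0.75 0.94 0 0 0 0 1;0.75 0.94 0 0 0 0 1;0.75 0.94 0 0 0 0 1;0.75 0.94 0 0 0 0 1;0.75 0.94 0 0 0 0 1;0.75 0.94 0 0 0 0 1;0 0 0 0 0 0 1;0 0 0 0 0 0 1;0 0 0 0 0 0 1;0 0 0 0 0 0 1"

```text
time_s: 3.1
tcp_pos: [0.5097, 0.0697, 0.2227]
ee_rot: [[0.996, -0.094, 0.0], [-0.094, -0.996, 0.0], [0.0, -0.0, -1.0]]
wrist_force: [-1.3, 0.1, -0.1]
gripper_width: 0.002
gripper_force: 0.0
```

Run:
```python
from h import *
c=r.get_calibration("wrist"); s=r.sense(); p,d=r.capture("wrist"); w=world("wrist",d,c); np.savez("w1.npz",p=p,d=d,w=w)
print(s["tcp_pos"],s["ee_rot"][:,0],c["extrinsics"][:3,3])
cv2.imwrite("pics/w1.png",p[...,::-1]); z=w[...,2]
for nm,x,y in(("h2",.568,.06),("h3",.563,.008),("h4",.54,-.042),("loupe",.56,.112)):
    m=(abs(w[...,0]-x)<.07)&(abs(w[...,1]-y)<.022)&(z>.013)&(z<.025); T=w[m]
    if len(T)>10: print(nm,len(T),np.median(T,0),cv2.minAreaRect((T[:,:2]*1000).astype(np.float32)))
```

```text
[0.50967734 0.06966902 0.22273837] [ 9.95607127e-01 -9.36290743e-02  2.12842731e-04] [0.58169075 0.06384499 0.3840622 ]
h2 1217 [0.56832171 0.06243724 0.01637813] ((565.9224243164062, 62.23296356201172), (21.460588455200195, 79.2332763671875), 84.2371826171875)
h3 932 [0.56319539 0.01176072 0.0163741 ] ((562.2257080078125, 11.497293472290039), (22.21333885192871, 59.65834045410156), 82.3420639038086)
h4 1509 [ 0.53987714 -0.03799718  0.01634721] ((536.9584350585938, -38.528175354003906), (22.757627487182617, 100.03961944580078), 86.50830078125)
```

View pics/w1.png

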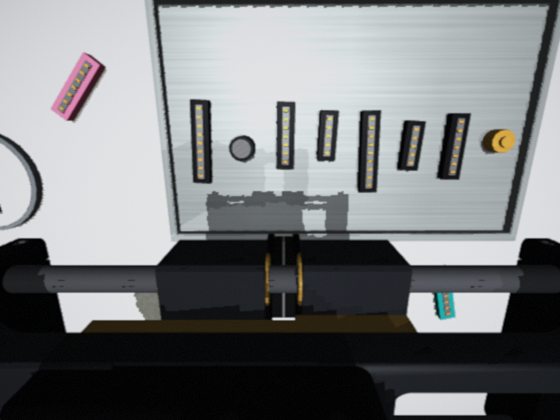

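The wrist view shows the first target at (285,135), right ahead of the closed fingers. The second target is at (455,146), the loupe at (242,148) and the weight at (498,141). Descending behind the first target.

Request:
jog_arm --plan "-0.2 0.12 1 0 0 0 1;0 0 1 0 0 0 1;0 0 1 0 0 0 1;0 0 1 0 0 0 1;0 0 1 0 0 0 1;0 0 1 0 0 0 1;0 0 1 0 0 0 1;0 0 1 0 0 0 1;0 0 0.4 0 0 0 1;0 0 0.2 0 0 0 1"

```text
time_s: 4.15
tcp_pos: [0.5045, 0.0667, 0.0069]
ee_rot: [[0.996, -0.094, -0.001], [-0.094, -0.996, -0.001], [-0.001, 0.001, -1.0]]
wrist_force: [0.8, 0.7, 0.7]
gripper_width: 0.009
gripper_force: 0.0
```

Run:
```python
from h import *
c=r.get_calibration("wrist"); s=r.sense(); p,d=r.capture("wrist"); w=world("wrist",d,c)
print(s["tcp_pos"],s["ee_rot"][:,0],s["wrist_force"],c["extrinsics"][:3,3]); z=w[...,2]
cv2.imwrite("pics/w2.png",p[...,::-1])
for nm,x,y in(("h2",.568,.06),("h3",.563,.008)):
    m=(abs(w[...,0]-x)<.07)&(abs(w[...,1]-y)<.022)&(z>.013)&(z<.025); T=w[m]
    if len(T)>10: print(nm,len(T),np.median(T,0),cv2.minAreaRect((T[:,:2]*1000).astype(np.float32)))
# far wall distance along column of housing
m=(abs(w[...,1]-.05)<.04)&(w[...,0]>.66)&(z>.006)&(z<.02); T=w[m]; print(len(T),np.percentile(T[:,0]-.094*T[:,1],[1,10,50,90]) if len(T) else 0)
```

```text
[0.50448991 0.06672119 0.00688238] [ 0.99557249 -0.09399005 -0.00113159] [0.77593169 0.66109549 0.72701893] [0.5767212  0.06102523 0.16814561]
h2 7332 [0.56920084 0.06271827 0.01639617] ((559.7677612304688, 63.5947265625), (22.11921501159668, 94.11017608642578), 83.74124908447266)
h3 5396 [0.56475348 0.01230085 0.01636718] ((562.1715698242188, 11.79911994934082), (22.745716094970703, 60.26010513305664), 82.56068420410156)
0 0
```

View pics/w2.png

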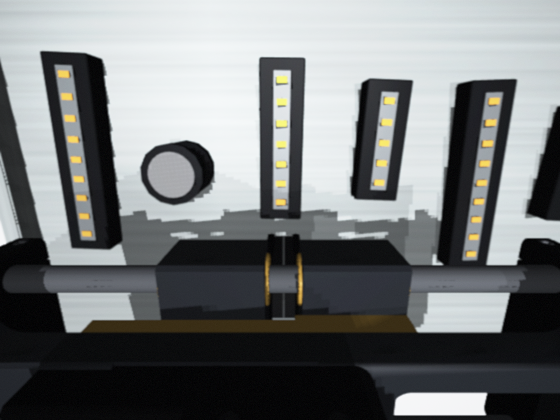

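The fingers at (285,240) are in line with the target at (282,140). Pushing.

Request:
jog_arm --plan "0.2 0 0 0 0 0 1;0.2 0 0 0 0 0 1;0.3 0 0 0 0 0 1;0.3 0 0 0 0 0 1;0.3 0 0 0 0 0 1;0.3 0 0 0 0 0 1;0.3 0 0 0 0 0 1;0.3 0 0 0 0 0 1;0.3 0 0 0 0 0 1;0.3 0 0 0 0 0 1"

```text
time_s: 5.2
tcp_pos: [0.5751, 0.0597, 0.0074]
ee_rot: [[0.995, -0.095, -0.0], [-0.095, -0.995, -0.0], [-0.0, 0.0, -1.0]]
wrist_force: [-0.0, 0.7, -0.4]
gripper_width: 0.006
gripper_force: 0.1
```

Request:
jog_arm --plan "0.2 0 0 0 0 0 1;0.2 0 0 0 0 0 1;0.2 0 0 0 0 0 1;0.2 0 0 0 0 0 1;0.2 0 0 0 0 0 1;0.2 0 0 0 0 0 1;0.1 0 0 0 0 0 1;0 0 0 0 0 0 1;0 0 0 0 0 0 1;0 0 0 0 0 0 1"

```text
time_s: 6.2
tcp_pos: [0.6067, 0.0567, 0.0076]
ee_rot: [[0.995, -0.095, -0.0], [-0.095, -0.995, -0.0], [-0.0, 0.0, -1.0]]
wrist_force: [0.7, 0.1, 0.1]
gripper_width: 0.004
gripper_force: 0.0
```

```bash
cat > look.py <<'E'
from h import *
import sys
c=r.get_calibration("wrist"); s=r.sense(); p,d=r.capture("wrist"); w=world("wrist",d,c)
print(s["tcp_pos"],s["wrist_force"]); z=w[...,2]
cv2.imwrite(f"pics/{sys.argv[1]}.png",p[...,::-1])
E
python3 look.py w3
```

```text
[0.60666911 0.05668692 0.00756488] [0.71974055 0.05379904 0.13880834]
```

View pics/w3.png

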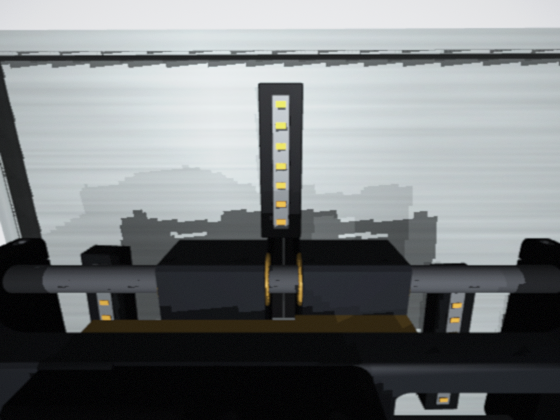

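The housing at (281,160) moved straight. About 20 px (roughly 11 mm) remains between its nose (row 83) and the wall foot (row 62). Continuing slowly.

Request:
jog_arm --plan "0.1 0 0 0 0 0 1;0.1 0 0 0 0 0 1;0.1 0 0 0 0 0 1;0.06 0 0 0 0 0 1;0.04 0 0 0 0 0 1;0 0 0 0 0 0 1;0 0 0 0 0 0 1;0 0 0 0 0 0 1;0 0 0 0 0 0 1;0 0 0 0 0 0 1"

```text
time_s: 7.25
tcp_pos: [0.6168, 0.0557, 0.0076]
ee_rot: [[0.995, -0.095, -0.0], [-0.095, -0.995, -0.0], [-0.0, 0.0, -1.0]]
wrist_force: [-0.1, 0.1, 0.4]
gripper_width: 0.007
gripper_force: 0.0
```

Request:
jog_arm --plan "0.04 0 0 0 0 0 1;0 0 0 0 0 0 1;0 0 0 0 0 0 1;0.04 0 0 0 0 0 1;0 0 0 0 0 0 1;0 0 0 0 0 0 1;0.04 0 0 0 0 0 1;0 0 0 0 0 0 1;0 0 0 0 0 0 1;0 0 0 0 0 0 1"

```text
time_s: 8.25
tcp_pos: [0.6198, 0.0555, 0.0075]
ee_rot: [[0.995, -0.095, 0.0], [-0.095, -0.995, 0.0], [0.0, -0.0, -1.0]]
wrist_force: [0.0, -0.1, -0.5]
gripper_width: 0.01
gripper_force: 0.0
```

Request:
jog_arm --plan "0.04 0 0 0 0 0 1;0.04 0 0 0 0 0 1;0 0 0 0 0 0 1;0 0 0 0 0 0 1;0 0 0 0 0 0 1;0 0 0 0 0 0 1;0 0 0 0 0 0 1;0 0 0 0 0 0 1;0 0 0 0 0 0 1;0 0 0 0 0 0 1"

```text
time_s: 9.25
tcp_pos: [0.6201, 0.0551, 0.0073]
ee_rot: [[0.995, -0.095, -0.003], [-0.095, -0.995, -0.001], [-0.003, 0.001, -1.0]]
wrist_force: [-3.7, 1.6, 2.5]
gripper_width: 0.008
gripper_force: 2.5
```

```bash
python3 look.py w4
python3 - <<'E'
import cv2
p=cv2.imread("pics/w4.png");cv2.imwrite("pics/w4c.png",cv2.resize(p[30:130,200:360],(800,500),interpolation=cv2.INTER_NEAREST))
E
```

```text
[0.62013074 0.05510395 0.00731381] [-3.70120213  1.60581927  2.54003384]
```

View pics/w4c.png

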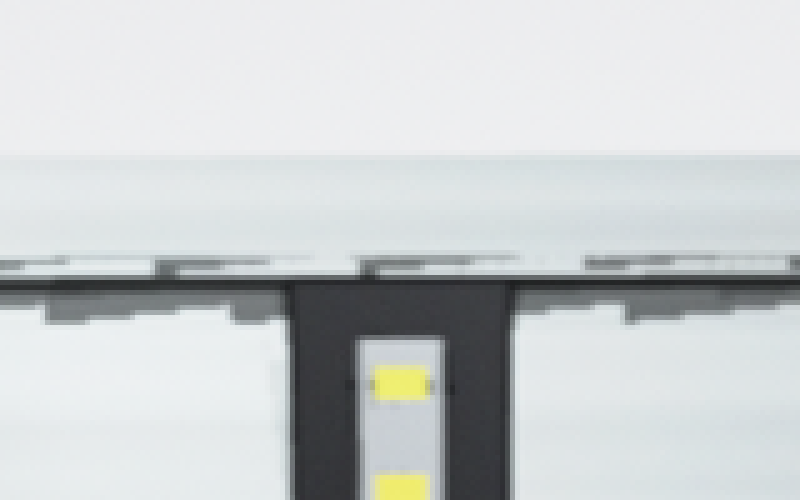

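The nose is flush against the wall foot (crop row 285), and the contact force is 3.7 N. I'll measure the second housing from the saved wrist image while backing off.

Request:
jog_arm --plan "-0.4 0 0 0 0 0 1;-1 0 0 0 0 0 1;0 0 -1 0 0 0 1;0 0 -1 0 0 0 1;0 0 -1 0 0 0 1;-1 1 -0.4 0 0 0 1;-1 1 0 0 0 0 1;-1 1 0 0 0 0 1;-1 1 0 0 0 0 1;0 1 0 0 0 0 1"

```text
time_s: 10.3
tcp_pos: [0.4721, -0.0572, 0.0927]
ee_rot: [[0.996, -0.094, -0.001], [-0.094, -0.996, 0.0], [-0.001, -0.0, -1.0]]
wrist_force: [-0.1, 0.3, -0.4]
gripper_width: 0.006
gripper_force: 0.0
```

Run:
```python
from h import *
w=np.load("w1.npz")["w"]; z=w[...,2]
for nm,x,y in(("h5",.541,-.093),("h6",.535,-.145)):
    m=(abs(w[...,0]-x)<.06)&(abs(w[...,1]-y)<.025)&(z>.013)&(z<.02); T=w[m]
    print(nm,len(T),np.median(T,0),cv2.minAreaRect((T[:,:2]*1000).astype(np.float32)))
m=(abs(w[...,0]-.527)<.05)&(abs(w[...,1]+.2)<.03)&(z>.013)&(z<.04);print("weight",np.median(w[m],0))
```

```text
h5 929 [ 0.54096507 -0.08994444  0.01629557] ((540.1046142578125, -90.97461700439453), (23.038969039916992, 60.02408981323242), 81.4626693725586)
h6 1267 [ 0.53564277 -0.14222775  0.01635524] ((533.7000732421875, -143.12001037597656), (23.01909637451172, 79.71855163574219), 83.54705810546875)
weight [ 0.53529347 -0.19409448  0.02176281]
```

Request:
jog_arm --plan "0.085 0.8 0 0 0 0 1;0.085 0.8 0 0 0 0 1;0.085 0.8 0 0 0 0 1;0.085 0.8 0 0 0 0 1;0 0 1 0 0 0 1;0 0 1 0 0 0 1;0 0 1 0 0 0 1;0 0 0.4 0 0 0 1;0 0 0 0 0 0 1;0 0 0 0 0 0 1"

```text
time_s: 11.3
tcp_pos: [0.4772, -0.1368, 0.0083]
ee_rot: [[0.996, -0.094, 0.002], [-0.094, -0.996, -0.0], [0.002, 0.0, -1.0]]
wrist_force: [0.5, 0.2, -0.0]
gripper_width: 0.007
gripper_force: 0.0
```

```bash
python3 look.py w5
```

```text
[ 0.47724322 -0.13678183  0.00827399] [ 0.45444281  0.188313   -0.01571804]
```

View pics/w5.png

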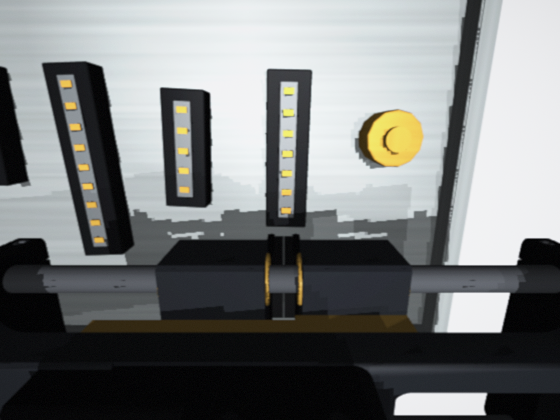

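The second target at (289,148) is straight ahead of the fingers at (285,240). The weight at (392,138) is clear. Pushing.

Request:
jog_arm --plan "0.2 0 0.04 0 0 0 1;0.2 0 0 0 0 0 1;0.3 0 0 0 0 0 1;0.3 0 0 0 0 0 1;0.3 0 0 0 0 0 1;0.3 0 0 0 0 0 1;0.3 0 0 0 0 0 1;0.3 0 0 0 0 0 1;0.3 0 0 0 0 0 1;0.3 0 0 0 0 0 1"

```text
time_s: 12.35
tcp_pos: [0.5467, -0.1435, 0.0064]
ee_rot: [[0.995, -0.095, -0.0], [-0.095, -0.995, 0.0], [-0.0, -0.0, -1.0]]
wrist_force: [-0.2, -0.1, -0.3]
gripper_width: 0.0
gripper_force: 0.1
```

Request:
jog_arm --plan "0.2 0 0 0 0 0 1;0.2 0 0 0 0 0 1;0.2 0 0 0 0 0 1;0.2 0 0 0 0 0 1;0.2 0 0 0 0 0 1;0.2 0 0 0 0 0 1;0.2 0 0 0 0 0 1;0.2 0 0 0 0 0 1;0.2 0 0 0 0 0 1;0 0 0 0 0 0 1"

```text
time_s: 13.35
tcp_pos: [0.5918, -0.1478, 0.0066]
ee_rot: [[0.995, -0.095, 0.001], [-0.095, -0.995, -0.0], [0.001, 0.0, -1.0]]
wrist_force: [-1.1, 0.3, -0.6]
gripper_width: 0.005
gripper_force: 0.0
```

Request:
jog_arm --plan "0.1 0 0 0 0 0 1;0.08 0 0 0 0 0 1;0.06 0 0 0 0 0 1;0.04 0 0 0 0 0 1;0 0 0 0 0 0 1;0 0 0 0 0 0 1;0 0 0 0 0 0 1;0 0 0 0 0 0 1;0 0 0 0 0 0 1;0 0 0 0 0 0 1"

```text
time_s: 14.35
tcp_pos: [0.5978, -0.1484, 0.0066]
ee_rot: [[0.995, -0.095, 0.0], [-0.095, -0.995, -0.0], [0.0, -0.0, -1.0]]
wrist_force: [-0.8, 0.0, 0.2]
gripper_width: 0.009
gripper_force: 0.0
```

Request:
jog_arm --plan "0.04 0 0 0 0 0 1;0.04 0 0 0 0 0 1;0.04 0 0 0 0 0 1;0.04 0 0 0 0 0 1;0.04 0 0 0 0 0 1;0 0 0 0 0 0 1;0 0 0 0 0 0 1;0 0 0 0 0 0 1;0 0 0 0 0 0 1;0 0 0 0 0 0 1"

```text
time_s: 15.35
tcp_pos: [0.6014, -0.1488, 0.0063]
ee_rot: [[0.995, -0.095, -0.003], [-0.095, -0.995, 0.0], [-0.003, 0.0, -1.0]]
wrist_force: [-5.2, 0.5, 2.0]
gripper_width: 0.006
gripper_force: 2.7
```

Contact: 5.2 N at x = 0.601, where the wall was predicted. Backing off, lifting and checking everything.

Request:
jog_arm --plan "-0.4 0 0 0 0 0 1;-1 0 0 0 0 0 1;0 0 -1 0 0 0 1;0 0 -1 0 0 0 1;0 0 -1 0 0 0 1;-1 0 -1 0 0 0 1;-1 0 -1 0 0 0 1;-1 0 -1 0 0 0 1;-1 0 -1 0 0 0 1;0 0 -1 0 0 0 1"

```text
time_s: 16.35
tcp_pos: [0.4663, -0.1358, 0.208]
ee_rot: [[0.995, -0.095, 0.003], [-0.095, -0.995, 0.001], [0.003, -0.001, -1.0]]
wrist_force: [0.8, 0.3, -0.5]
gripper_width: 0.005
gripper_force: 0.0
```

```bash
python3 look.py w6
```

```text
[ 0.46633863 -0.13581192  0.20800854] [ 0.7611688   0.29471149 -0.53176075]
```

View pics/w6.png

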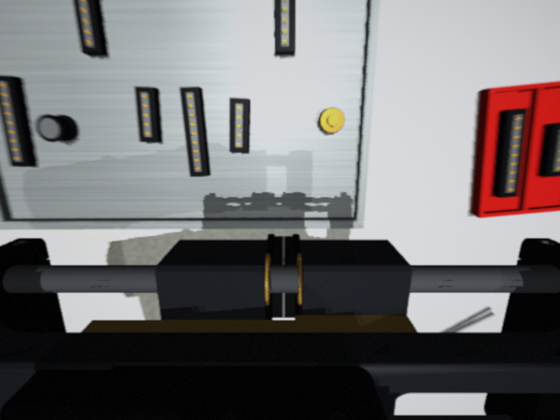

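The wrist view shows the other housings, the loupe (57,128) and the weight (332,120) still in place. The far wall is out of view, so I'll take a last scene crop.

Run:
```python
from h import *
p,d=r.capture("scene"); w=world("scene",d); z=w[...,2]
cv2.imwrite("pics/f.png",cv2.resize(p[150:320,170:380,::-1],(735,595),interpolation=cv2.INTER_CUBIC))
for nm,x,y in(("A",.672,.05),("B",.653,-.154)):
    m=(abs(w[...,0]-x)<.07)&(abs(w[...,1]-y)<.025)&(z>.0135)&(z<.023)&(p.max(-1)<85); T=w[m]
    print(nm,len(T),np.median(T,0),cv2.minAreaRect((T[:,:2]*1000).astype(np.float32)))
```

```text
A 135 [0.6753341  0.04695149 0.01615192] ((673.62060546875, 50.65502166748047), (24.408973693847656, 79.0978012084961), 83.25326538085938)
B 177 [ 0.65506545 -0.15862105  0.01610854] ((654.0813598632812, -156.20419311523438), (22.130634307861328, 79.48109436035156), 84.38188171386719)
```

View pics/f.png

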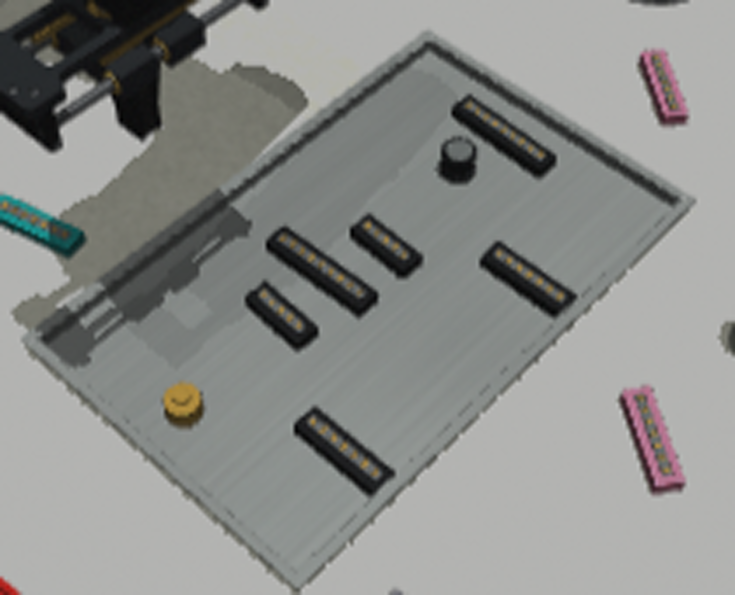

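Both 80 mm housings, at crop (528,278) and (343,450), rest against the far wall, and everything else is unmoved.

```bash
python3 -c "
from station import r
print(r.finish_job())"
```

```text
the job is handed in; nothing more can be done
None
```

I slid both 80 mm housings, the size of the sample on the plate, flat along the floor to the tray's far wall, left everything else in place, and handed the job in; no verdict came back.

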